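# Run a mosaic tray down the transfer rail and catch it on its buffer

## Robot

A 6-joint arm with a two-finger parallel gripper is mounted at the origin on the work surface. World frame = base frame: x ahead of the robot, y to its left, z up, the work surface at z = 0. Lengths are in mm, angles in degrees, forces in N, time in s.
With the tool pointing down it reaches from about 350 to 775 mm from the base axis. Payload 7.3 kg.
Tool frame: the origin (TCP) lies between the finger pads; the fingertips stand 11 mm ahead of it and the grasp point (between the pads) lies 8 mm behind it (r.nose_length is the distance from the TCP to the fingertips, in mm); z points along the fingers, y is the line along which they close (so a half turn about z gives the same grasp; the last joint's range is limited). The gripper opens to 92 mm and grips with 3 to 60 N. Pads are 19 mm wide; open, the fingers measure 130 mm over their backs; the gripper's body (75 mm by 190 mm) begins 47 mm behind the grasp point.
Start: joints at [54.717, 19.595, 87.324, -0, 73.075, -8.365], TCP at [237.661, 468.147, 237.741] pointing down, gripper open.
Joint ranges: [-145.02, 145.02], [-44.19, 115.74], [2.07, 154.8], [-57.11, 237.11], [16.16, 152.29], [-177.93, 177.93]. Speed limits (degrees/s): [147.25, 147.25, 180, 180, 180, 180].

## Interface

Orientations are given as [roll, pitch, yaw] about the fixed x, y, z axes, in that order (R = Rz(yaw) Ry(pitch) Rx(roll)).
In Python, from station import r, optics gives the robot as it stands.
- The arm moves only by the tool carry_out, never from a script. Its argument "plan" is a list of rows, each a list of 7 numbers: the turn, a rotation vector about the tool's x, y, z in rad, then the shift along the tool's x, y, z in cm, then the opening, from 0 (shut) to 1 (fully open). In form: [[rx, ry, rz, x, y, z, jaw], ...]. A call has 1 to 10 rows; each row is the pose to reach, as a shift and turn from the pose commanded when the call began, along the tool's axes at that moment; what a row does not reach only later rows make up. A row lasts 1/10 s, in which the tool goes at most 50 mm and 8.59 degrees, less where a joint would pass 70% of its speed; a pose out of reach is approached as far as the arm can. A call with a gripper value outside its range is refused whole. The fingers move at their own pace and stop on an object; "squeeze" is the grip in N (left out, the last holds). Time passes only in rows, so rows that repeat a pose let the fingers close. It gives the time, the measured TCP pose, the force, the opening and the grip force at its end, in the units of the state.
- r.observe(): the state, without advancing time (a new reading comes with each control period).
- optics.read_camera(name): name is "side" or "top"; returns a dict with "frame" (420x560x3 uint8, red, green, blue), "camera_matrix" (3x3 intrinsics, pixels), "pose" (4x4, takes a point from camera to world coordinates). Camera axes: x right, y down, z forward; pixel columns grow to the right and rows downward; lengths in mm; the calibration is good to about 2 mm. A picture is of the moment at which its call begins. There is no depth.
- r.finish_job(): hands the job in; it is judged then, once.
The state is a dict: "time_s": time; "joints": joint angles; "joint_vel": joint speeds; "effort": joint torques, N m; "tcp_pos": TCP position; "ee_rot": TCP orientation; "wrist_force": force on the tool from outside, world axes, zero at the start; "ft_torque": the same for the moment, N m; "grip_width": opening from 0.0 (shut) to 1.0 (fully open); "finger_force": force on a finger pad.
Only numpy, scipy, OpenCV 4.12 (cv2) and the standard library are available. Lean on these libraries where they do the work, as an engineer would, in place of code of your own. Each camera call takes 0.05 s, during which the arm holds its last target. There are 200 camera calls.

## Task

Send the mosaic tray down the sloping rail: press the red latch button fully down, let the shuttle run by itself without touching it until its orange buffer cap has passed the yellow line, then catch it gently on that cap and bring it to a standstill while the cap is still alongside the green strip, keeping it standing there for two seconds. The catch must be soft: never push the buffer in by more than a third of its travel, and neither grip the shuttle nor strike it. Then ease it slowly down to the low stop, let go and leave it resting there, with the jars, brush pot and glue bottle undisturbed.

Things in the scene. Friction and masses are not known exactly. Their poses are not given: they have to be found in the camera images.
- rack: Fixed sloping aluminium rail on two feet, 600 x 44 mm; place and yaw vary. Origin on the table; z up, y along the rail in plan towards the HIGH end, x across it. It slopes 0.032 rad: downhill unit vector in this frame (0, -0.99949, -0.03199). The rail's top surface passes 70 mm above the origin.
- shuttle (a joint): Travel of the wheeled shuttle downhill, m: 0 held by the latch, 0.44 at the hard low stop. All moving parts 0.43 kg nominal (hidden 0.33 to 0.57). Rolling resistance 0.035 N plus 0.25 N per m/s: unlatched, it rolls by itself, reaches 0.2 to 0.4 m/s and is at the yellow line (0.12) in about 1 s. The free cap face passes the yellow line at 0.12 and the green strip's end at 0.40.
- tray: White tray of glued blue tiles on the shuttle, one piece with it, 84 mm wide, 100 mm long, rim 47 mm above the rail. Origin on the rail's top surface under the tray's middle; y uphill along the rail, z normal to it. The bracket with the orange buffer cap is on its -y (downhill) end.
- buffer (a joint): Compression of the spring buffer, m: 0 free, grows as the orange cap is pushed uphill towards the tray, 0.030 at the end of its travel (hits hard). Spring 45 N/m, damping 0.8 N per m/s, cap 30 g; holding the shuttle still on the slope presses it in by 1 to 4 mm.
- cap_face (a point): Centre of the downhill face of the orange buffer cap, a disc 40 mm in diameter, 10 mm thick, square to the rail, 42 mm above the rail's top surface and, when free, 100 mm downhill of the tray's origin; moves with shuttle and buffer. Downhill of it nothing on the rail stands more than 16 mm above the rail (rubber low stop).
- latch (a joint): Push-down travel of the red latch button, m: 0 up (shuttle held), 0.024 fully down. It takes 3 N plus a little damping and stays where it is left; the shuttle comes free at about 0.018.
- latch_top (a point): Centre of the top of the red latch button, 34 mm in diameter, 87 mm to the rack's +x side of the rail's middle, 75 mm above the rail surface when up.
- yellow_line (a point): Top of the yellow mark beside the rail (-x side), 32 mm off the rail's middle.
- green_end (a point): Top of the red mark beside the rail at the downhill end of the green strip; the strip reaches from the yellow mark to here, 280 mm.
- jar_blue: Blue jar of tiles with metal lid, 68 mm diameter, 101 mm tall, bystander. Origin under its centre.
- jar_teal: Teal jar, same size, bystander. Origin under its centre.
- brush_pot: White pot with brushes, 72 mm diameter, 220 mm tall, bystander. Origin under its centre.
- glue: White glue bottle with red cap, 56 mm diameter, 150 mm tall, bystander. Origin under its centre.

How it is judged (in metres and radians):
On the way, in this order (a step that is already met when the one before it is completed fails the run):
1. The latch is pressed and the shuttle has run past the yellow line (value of joint latch above 0.016 m and value of joint shuttle above 0.12 m), for 0.05 s.
2. The shuttle is held still on its buffer alongside the green strip for 1.2 s (value of joint shuttle between 0.12 and 0.405 m and velocity of joint shuttle between -0.03 and 0.03 m/s and value of joint buffer above 0.0003 m), for 1.2 s.
At the end, for the whole second after the job is handed in: The shuttle rests at the low stop (within 6 mm, slower than 10 mm/s), its buffer released (within 3 mm), the latch button still down (value of joint shuttle above 0.434 m and linear speed of tray below 0.01 m/s and value of joint buffer below 0.003 m and value of joint latch above 0.016 m); the robot touches nothing.
It fails at once if The shuttle is touched before its cap reaches the yellow line (value of joint shuttle below 0.115 m and contact force between any of the arm, the fingers and tray above 0.3 N).
It fails at once if The buffer is pushed in by more than 11 mm of its 30 mm (value of joint buffer above 0.011 m).
It fails at once if The shuttle is gripped or struck with more than 8 N (contact force between the fingers and tray above 8 N).
It fails at once if The shuttle slams into the low stop (faster than 0.13 m/s) (value of joint shuttle above 0.43 m and velocity of joint shuttle above 0.13 m/s).
It fails at once if A jar, the brush pot or the glue bottle is disturbed (distance of any of jar_blue, jar_teal, brush_pot, glue from where it was at the start of the episode above 0.03 m).
It also fails if it takes over 40 s, if anything falls off the work surface, if the arm or the gripper's body presses on something with over 40 N, if the wrist force passes 120 N, or if a joint passes its speed limit or range.

## Working session

There is one attempt and no reset: what is moved stays moved. The work goes in short steps, Python scripts to look and compute and a tool call to move; the robot and the scene stay as the last step left them, time stands still between calls to the robot, and variables do not carry over. Pictures are saved under pics/ and viewed, at most 10 in all, crops included, and the job is handed in when it is done.

Besides the shell and the picture viewer there is one more tool, called after "Emit:" as name([rows], argument=value, ...), one row to a line, values as JSON. carry_out: Moves the arm, as the interface text tells. Its arguments: {"type":"object","properties":{"plan":{"type":"array"},"squeeze":{"type":"number"}},"required":["plan"]}

```bash
ls; mkdir -p pics; python3 - <<'E'
from station import r, optics
import cv2
for n in("top","side"):
    c=optics.read_camera(n); cv2.imwrite(f"pics/{n}0.png",c["frame"][:,:,::-1]); print(c["camera_matrix"],c["pose"])
print(r.observe())
E
```

```text
pics
[[447.52834997   0.         279.57784433]
 [  0.         447.52834997 205.54001044]
 [  0.           0.           1.        ]] [[-2.09648742e-03 -9.95354130e-01  9.62588214e-02  4.73252147e+02]
 [-9.99980528e-01  1.52091695e-03 -6.05238691e-03 -5.79980432e+00]
 [ 5.87786663e-03 -9.62696358e-02 -9.95337937e-01  1.14925557e+03]
 [ 0.00000000e+00  0.00000000e+00  0.00000000e+00  1.00000000e+00]]
[[449.51055599   0.         286.96963311]
 [  0.         449.51055599 217.22973562]
 [  0.           0.           1.        ]] [[ 9.15562240e-01 -2.93607886e-01  2.74845764e-01  2.61127000e+02]
 [-4.02089487e-01 -6.54060248e-01  6.40725555e-01 -6.88366266e+02]
 [-8.35638724e-03 -6.97136716e-01 -7.16889510e-01  8.81016529e+02]
 [ 0.00000000e+00  0.00000000e+00  0.00000000e+00  1.00000000e+00]]
{'time_s': 0.1, 'joints': array([ 5.47188038e+01,  1.96318214e+01,  8.73684998e+01, -9.71463428e-05,
        7.30756952e+01, -8.36576295e+00]), 'joint_vel': array([ 0.0281997 , -0.19335663, -0.09767802,  0.01290688,  0.11492056,
       -0.03255278]), 'effort': array([ 2.32800725e-03, -4.32001448e+01, -2.44695961e+01,  7.20003457e-02,
        5.26531076e-02, -8.00424687e-05]), 'tcp_pos': array([237.44836468, 467.86678588, 237.13994275]), 'ee_rot': array([-1.79924779e+02, -1.09678482e-02,  1.53084588e+02]), 'wrist_force': array([-1.08847185,  0.23346666, -0.23244254]), 'ft_torque': array([-0.02530246, -0.0141908 ,  0.00652534]), 'finger_force': 0.0, 'grip_width': 0.9972731017371308}
```

View pics/top0.png

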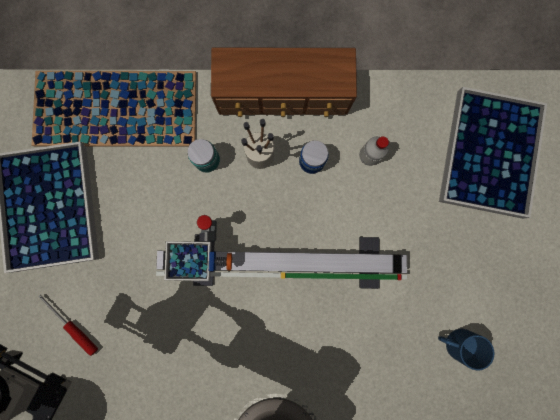

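View pics/side0.png

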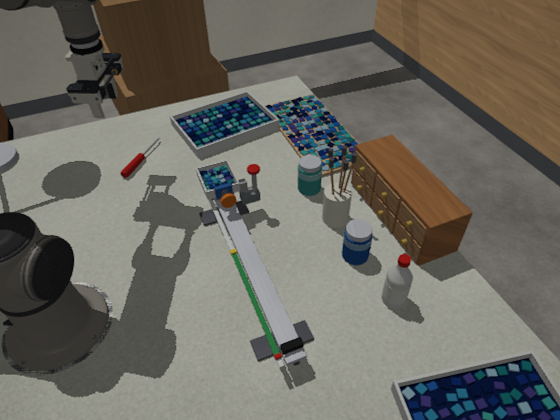

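The top view shows the rail running along the world y axis, with the high end at the left. The latch is at (204,222), the tray at (188,261), the cap at (229,262), the yellow mark at (283,275), the red end mark at (399,277) and the low stop at about (400,264). The bystanders are in row ~150. In the side view the latch is at (253,170), the cap at (229,200), the yellow mark at (233,251) and the red end mark at (278,355).

```bash
cat > h.py <<'E'
from station import r, optics
import cv2, numpy as np
def ray(c,uv):
    K=c["camera_matrix"];P=c["pose"]
    d=P[:3,:3]@np.linalg.inv(K)@np.array([uv[0],uv[1],1.]);return P[:3,3],d/np.linalg.norm(d)
def tri(rays):
    A=0;b=0
    for o,d in rays:
        M=np.eye(3)-np.outer(d,d);A=A+M;b=b+M@o
    p=np.linalg.solve(A,b);return p,[float(np.linalg.norm(np.cross(p-o,d))) for o,d in rays]
def plane(c,uv,z):
    o,d=ray(c,uv);return o+d*(z-o[2])/d[2]
def blob(c,box,lo,hi,pick=None):
    x0,y0,x1,y1=box
    hsv=cv2.cvtColor(c["frame"],cv2.COLOR_RGB2HSV)
    m=cv2.inRange(hsv,np.array(lo),np.array(hi))
    if lo[0]==0 and hi[0]<=6: m|=cv2.inRange(hsv,np.array([172,lo[1],lo[2]]),np.array([180,255,255]))
    k=np.zeros_like(m);k[y0:y1,x0:x1]=m[y0:y1,x0:x1]
    n,l,s,ce=cv2.connectedComponentsWithStats(k)
    if n<2:return None
    i=1+np.argmax(s[1:,4]);return ce[i],s[i]
E
python3 - <<'E'
from h import *
T=optics.read_camera("top");S=optics.read_camera("side")
R=([0,140,80],[6,255,255]);O=([7,150,60],[17,255,255]);Y=([20,120,80],[34,255,255]);G=([45,100,30],[85,255,255])
for n,c,bt,bs in(("latch",R,(190,205,220,240),(243,160,265,178)),("cap",O,(220,245,240,280),(215,185,245,215)),("yellow",Y,(270,265,295,285),(222,240,245,262)),("end",R,(390,268,410,285),(265,345,290,365))):
    a=blob(T,bt,*c);b=blob(S,bs,*c);print(n,a,b)
    if a and b: print(tri([ray(T,a[0]),ray(S,b[0])]))
a=blob(T,(280,265,405,285),*G);print(a)
E
```

```text
latch (array([203.62195122, 222.01219512]), array([197, 215,  14,  15, 164], dtype=int32)) (array([252.90804598, 168.10344828]), array([247, 164,  13,   9,  87], dtype=int32))
(array([532.4646394 , 157.74954476, 151.63569348]), [0.6603169741868925, 0.660316974187159])
cap (array([228.58441558, 261.09090909]), array([226, 254,   6,  16,  77], dtype=int32)) (array([227.86585366, 199.87804878]), array([221, 193,  15,  15, 164], dtype=int32))
(array([444.87096945, 104.70935874, 120.73979384]), [0.806575940679507, 0.8065759406795366])
yellow (array([282.5       , 275.27272727]), array([281, 273,   4,   6,  22], dtype=int32)) (array([232.88461538, 251.03846154]), array([230, 249,   7,   5,  26], dtype=int32))
(array([410.57075542, -18.83597877,  77.04631545]), [0.23571930104312183, 0.23571930104312674])
end (array([399. , 276.5]), array([398, 274,   3,   6,  18], dtype=int32)) (array([277.48387097, 355.58064516]), array([274, 353,   8,   6,  31], dtype=int32))
(array([ 405.98525905, -297.67406771,   68.23691767]), [0.7476568098868622, 0.7476568098868839])
(array([342.00414079, 275.79710145]), array([286, 273, 111,   6, 483], dtype=int32))
```

Emit:
carry_out([
  [0.14,0,0,0,0,0,0.5],
  [0,0,0.3,-10,-3.5,1,0],
  [0,0,0.45,-15,-5.3,2,0],
  [0,0,0.6,-20,-7.1,3,0],
  [0,0,0.75,-25,-8.9,4,0],
  [0,0,0.9,-30,-10.6,4,0],
  [0,0,1.05,-35,-12.4,4,0],
  [0,0,1.117,-40.35,-14.3,4,0],
  [0,0,1.117,-40.35,-14.3,4,0],
  [0,0,1.117,-40.35,-14.3,4,0],
])

```text
time_s: 1.2
tcp_pos: [534.7, 155.0, 197.4]
ee_rot: [180.0, 0.0, 88.8]
wrist_force: [-0.8, 0.7, 0.2]
grip_width: 0.182
finger_force: 0.0
```

```bash
cat > sim.py <<'E'
import numpy as np
def sim(m,fin,T,s0=0,v0=0,dt=5e-4,fr=.035):
    """fin(t)->finger pos (s coordinate). returns max comp, arrays"""
    s,v=s0,v0;c=0;cv=0;out=[]
    for t in np.arange(0,T,dt):
        f=fin(t);ff=fin(t+dt)
        # cap pushed: compression = s - finger when positive (massless cap)
        cn=max(0,s-f);cdot=v-(ff-f)/dt if cn>0 else 0
        F=max(0,45*cn+.8*cdot) if cn>0 else 0
        g=m*9.81*.03199
        a=(g-fr*np.tanh(v/1e-3)-.25*v-F)/m
        v+=a*dt;s+=v*dt;out.append((t,s,v,cn,f))
    return np.array(out)
if __name__=="__main__":
    for m in(.33,.43,.57):
        o=sim(m,lambda t:9,2.2)
        for x in(.04,.08,.12,.16,.2,.3): 
            i=np.searchsorted(o[:,1],x);i=min(i,len(o)-1);print(m,x,o[i,0].round(3),o[i,2].round(3),end=' | ')
        print()
E
python3 sim.py; python3 -c "
from station import r;o=r.observe();print(o)"
```

```text
0.33 0.04 0.671 0.11 | 0.33 0.08 0.984 0.144 | 0.33 0.12 1.24 0.167 | 0.33 0.16 1.468 0.184 | 0.33 0.2 1.678 0.197 | 0.33 0.3 2.154 0.221 | 
0.43 0.04 0.62 0.121 | 0.43 0.08 0.9 0.163 | 0.43 0.12 1.126 0.192 | 0.43 0.16 1.322 0.215 | 0.43 0.2 1.5 0.233 | 0.43 0.3 1.899 0.267 | 
0.57 0.04 0.586 0.131 | 0.57 0.08 0.844 0.178 | 0.57 0.12 1.048 0.212 | 0.57 0.16 1.226 0.239 | 0.57 0.2 1.385 0.262 | 0.57 0.3 1.736 0.307 | 
{'time_s': 1.2, 'joints': array([ 8.29708710e+00,  2.48503114e+01,  8.58632095e+01, -2.97625696e-02,
        6.92680123e+01,  9.50364812e+00]), 'joint_vel': array([-24.87843908,  13.35550622, -20.12067893,   1.05189732,
         7.43016682, -29.08103762]), 'effort': array([  0.62682219, -48.23555589, -22.73482025,  -0.15105774,
        -0.16588464,   1.12409022]), 'tcp_pos': array([534.66973883, 155.02948286, 197.3922789 ]), 'ee_rot': array([1.79977193e+02, 2.44080352e-02, 8.88039655e+01]), 'wrist_force': array([-0.7569336 ,  0.69149837,  0.22040349]), 'ft_torque': array([-0.07638283,  0.0797527 , -0.00015399]), 'finger_force': 0.0, 'grip_width': 0.18159706067086992}
```

Emit:
carry_out([
  [0,0,0,0,0,0,0],
  [0,0,0,0,0,0,0],
  [0,0,0,0,0,0,0],
])

```text
time_s: 1.5
tcp_pos: [531.8, 158.8, 197.6]
ee_rot: [-180.0, -0.0, 89.1]
wrist_force: [0.1, 0.1, -0.8]
grip_width: 0.008
finger_force: 0.0
```

```bash
python3 -c "
from station import r;o=r.observe();print(o)"
```

```text
{'time_s': 1.5, 'joints': array([8.70358643e+00, 2.46998575e+01, 8.60689159e+01, 2.45053881e-02,
       6.92738892e+01, 9.55067770e+00]), 'joint_vel': array([ 0.8365919 , -0.37722406,  0.02267563, -0.05932819, -0.09224084,
       -0.16031976]), 'effort': array([-8.44292399e-01, -4.65256298e+01, -2.38094240e+01,  3.80883005e-02,
        3.41127241e-03,  1.47301689e-03]), 'tcp_pos': array([531.82877733, 158.82961806, 197.62290668]), 'ee_rot': array([-1.79954125e+02, -1.55165485e-02,  8.91442215e+01]), 'wrist_force': array([ 0.11291885,  0.09698409, -0.77378414]), 'ft_torque': array([-0.10157751, -0.03724225, -0.05283222]), 'finger_force': 0.0, 'grip_width': 0.008218623470486661}
```

Emit:
carry_out([
  [0,0,0,0,0.05,1.5,0],
  [0,0,0,0,0.05,2.8,0],
  [0,0,0,0,0.05,3.2,0],
  [0,0,0,0,0.05,3.2,0],
])

```text
time_s: 1.9
tcp_pos: [532.4, 158.9, 165.5]
ee_rot: [-179.9, 0.0, 89.2]
wrist_force: [0.0, 1.0, 0.8]
grip_width: 0.005
finger_force: 0.0
```

Emit:
carry_out([
  [0,0,0,0,0,0.2,0],
])

```text
time_s: 2.0
tcp_pos: [533.4, 158.7, 164.6]
ee_rot: [179.9, -0.0, 89.1]
wrist_force: [-0.4, -0.1, -0.2]
grip_width: 0.005
finger_force: 0.0
```

Emit:
carry_out([
  [0,0,0,0,0,0.2,0],
])

```text
time_s: 2.1
tcp_pos: [533.5, 158.4, 162.4]
ee_rot: [179.9, -0.0, 89.1]
wrist_force: [0.2, -0.0, 2.1]
grip_width: 0.009
finger_force: 1.4
```

Emit:
carry_out([
  [0,0,0,0,0,0.2,0],
])

```text
time_s: 2.2
tcp_pos: [533.5, 158.4, 160.4]
ee_rot: [179.9, -0.0, 89.1]
wrist_force: [-1.0, 1.8, 1.9]
grip_width: 0.004
finger_force: 1.4
```

Emit:
carry_out([
  [0,0,0,0,0,0.2,0],
])

```text
time_s: 2.3
tcp_pos: [533.5, 158.4, 158.2]
ee_rot: [179.9, -0.1, 89.1]
wrist_force: [-0.8, 2.2, 2.7]
grip_width: 0.007
finger_force: 1.4
```

```bash
python3 - <<'E'
from h import *
T=optics.read_camera("top")
f=T["frame"][190:310,140:420,::-1];cv2.imwrite("pics/t1.png",cv2.resize(f,None,fx=2.8,fy=2.8))
for i in range(3): print(optics.read_camera("top") and r.observe()["wrist_force"],r.observe()["tcp_pos"])
E
```

```text
[0.7937285  0.39223232 1.7610671 ] [533.42207741 158.14873859 157.82469683]
[-0.23897916  0.47917871  1.87585607] [533.40497117 158.01966838 157.83393732]
[0.21742276 1.33442101 1.55709955] [533.36006033 157.97013896 157.81038145]
```

View pics/t1.png

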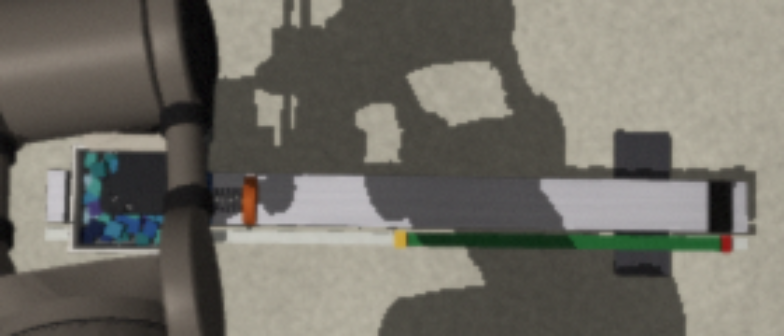

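The arm covers the tray, but the cap stays visible at crop (250,201). The latch has been pressed in about 5 mm. Next I write a cap tracker, take a baseline, and press further but stop short of release.

Emit:
carry_out([
  [0,0,0,0,0,0.4,0],
  [0,0,0,0,0,0.8,0],
  [0,0,0,0,0,0.8,0],
])

```text
time_s: 2.8
tcp_pos: [533.0, 157.8, 149.0]
ee_rot: [-180.0, 0.0, 89.1]
wrist_force: [0.5, -1.0, -0.5]
grip_width: 0.0
finger_force: 0.1
```

```bash
cat > trk.py <<'E'
from h import *
import json,os
Y0=np.array([410.57,-18.84]);up=np.array([.0165,.99986]);ac=np.array([.99986,-.0165])
def uu(p): d=np.array(p[:2])-Y0; return d@up, d@ac-32
def snap(n=1,show=None):
    L=json.load(open("log.json")) if os.path.exists("log.json") else []
    for i in range(n):
        o=r.observe();T=optics.read_camera("top")
        hsv=cv2.cvtColor(T["frame"],cv2.COLOR_RGB2HSV)
        m=cv2.inRange(hsv,np.array([5,140,40]),np.array([17,255,255]));m[:246]=0;m[274:]=0;m[:,:215]=0
        k,l,st,ce=cv2.connectedComponentsWithStats(m)
        if show: cv2.imwrite(show,T["frame"][:,:,::-1])
        if k<2: print(o["time_s"],"none");continue
        j=1+np.argmax(st[1:,4]);u,_=uu(plane(T,ce[j],118.))
        L.append((o["time_s"],u));print(round(o["time_s"],3),"area",st[j,4],"w,h",st[j,2:4],"u",round(u,1),"s",round(L[0][1]-u,1))
    json.dump(L,open("log.json","w"));o=r.observe()
    print("tcp u,x",np.round(uu(o["tcp_pos"]),1),o["tcp_pos"].round(1),o["time_s"])
E
python3 -c "
from trk import *
snap(2)"
```

```text
2.8 area 82 w,h [ 6 17] u 124.2 s 0.0
2.85 area 82 w,h [ 6 17] u 124.2 s -0.0
tcp u,x [178.4  87.3] [532.8 157.6 149.1] 2.9
```

Emit:
carry_out([
  [0,0,0,0,0,1.1,0],
  [0,0,0,0,0,1.15,0],
  [0,0,0,0,0,-1.5,0],
])

```text
time_s: 3.2
tcp_pos: [531.2, 157.5, 161.5]
ee_rot: [-179.6, 0.1, 89.1]
wrist_force: [0.6, -0.2, -0.1]
grip_width: 0.004
finger_force: 0.0
```

```bash
python3 -c "
from trk import *
snap(1)"
```

```text
3.2 area 79 w,h [ 6 17] u 117.4 s 6.8
tcp u,x [178.8  88.5] [534.  158.  167.4] 3.25
```

Emit:
carry_out([
  [0,0,0,-4.8,-1.4,0,0],
  [0,0,0,-9.6,-2.8,0.3,0],
])

```text
time_s: 3.45
tcp_pos: [503.4, 62.2, 161.3]
ee_rot: [180.0, 0.0, 89.3]
wrist_force: [0.6, -0.9, 0.1]
grip_width: 0.001
finger_force: 0.0
```

```bash
python3 -c "
from trk import *
snap(1)"
```

```text
3.45 none
tcp u,x [75.9 56.8] [500.6  55.6 160.2] 3.5
```

Emit:
carry_out([
  [0,0,0,-4.7,-1.5,0.5,0],
  [0,0,0,-9.3,-3.2,1.5,0],
  [0,0,0,-13.2,-5.2,3.5,0],
])

```text
time_s: 3.8
tcp_pos: [449.7, -70.8, 126.7]
ee_rot: [179.8, 0.1, 89.1]
wrist_force: [0.6, -0.7, -0.6]
grip_width: 0.006
finger_force: 0.0
```

```bash
python3 -c "
from trk import *
snap(1,'pics/t2.png')"
```

```text
3.8 area 68 w,h [ 5 17] u 54.7 s 69.4
tcp u,x [-54.8   2.9] [444.6 -74.2 123.1] 3.85
```

Emit:
carry_out([
  [0,0,0,-1.5,-0.5,1.8,0],
])

```text
time_s: 3.95
tcp_pos: [443.7, -85.2, 108.5]
ee_rot: [179.9, 0.0, 88.9]
wrist_force: [0.6, -1.1, 0.5]
grip_width: 0.003
finger_force: 0.0
```

```bash
python3 -c "
from trk import *
snap(1,'pics/t3.png')"
cat > fit.py <<'E'
import json,numpy as np
from scipy.optimize import least_squares
from sim import sim
L=json.load(open("log.json"));D=np.array([(t,(L[0][1]-u)/1000) for t,u in L if t>3.1]);print(D)
# shuttle-only model, parameters m,t0
def tr(m): return sim(m,lambda t:9,2.5)
def res(p):
    o=tr(p[0]);return np.r_[(np.interp(D[:,0]-p[1],o[:,0],o[:,1])-D[:,1])/.0007,(p[0]-.43)/.08]
if __name__=="__main__":
    q=least_squares(res,[.43,2.97],diff_step=1e-3);print(q.x,q.fun)
    c=np.linalg.inv(q.jac.T@q.jac);print(np.sqrt(np.diag(c)))
    o=tr(q.x[0])
    for t in np.arange(3.9,4.9,.1): print(round(t,2),np.interp(t-q.x[1],o[:,0],o[:,1]).round(4),np.interp(t-q.x[1],o[:,0],o[:,2]).round(3))
E
python3 fit.py
```

```text
3.95 area 66 w,h [ 4 17] u 30.6 s 93.5
tcp u,x [-66.5   0.4] [441.9 -85.9 105.6] 4.0
[[3.2        0.00678482]
 [3.8        0.06943671]
 [3.95       0.0935313 ]]
[0.40640398 2.95283743] [-0.10709783  0.04078345 -0.00315103 -0.2949503 ]
[0.02033788 0.01382386]
3.9 0.0852 0.164
4.0 0.1022 0.176
4.1 0.1204 0.188
4.2 0.1397 0.198
4.3 0.16 0.209
4.4 0.1814 0.218
4.5 0.2037 0.227
4.6 0.2269 0.236
4.7 0.2509 0.244
4.8 0.2756 0.251
4.9 0.3012 0.259
```

View pics/t3.png

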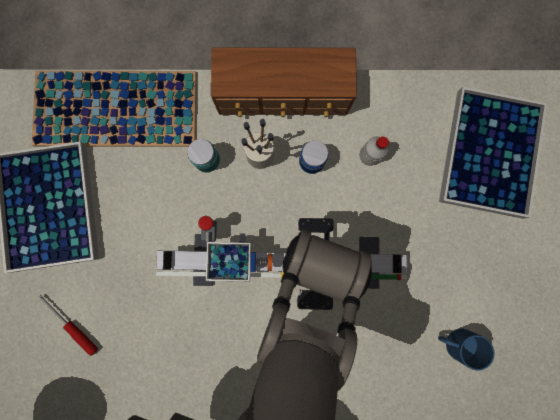

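The tray is at (229,262) and the cap at (270,262), clear of the finger at about (316,262). The fit gives m of about 0.41 kg. Now I design the catch profile.

```bash
cat > opt.py <<'E'
import numpy as np
from sim import sim
from fit import tr
from scipy.optimize import differential_evolution
f0=.175;dt=2e-3
t=np.arange(0,20)*.1
def rows(p):
    t1,vp,ta,t2,td=p   # start, peak speed, accel time, decel start, decel time
    tt=np.arange(0,3,.01)
    v=np.interp(tt,[0,t1,t1+ta,t1+ta+t2,t1+ta+t2+td],[0,0,vp,vp,0])
    x=f0+np.r_[0,np.cumsum(v)[:-1]*.01]
    return np.round(np.interp(np.arange(0,2.5,.1),tt,x),4)
ens=[(m,d,l) for m,d,l in((.41,0,.02),(.37,-.006,.04),(.37,.005,0),(.45,-.006,.04),(.45,.005,0),(.41,-.006,0),(.41,.005,.04))]
ic=[]
for m,_,_ in ens:
    o=tr(m);i=np.searchsorted(o[:,1],.0935);j=min(i+int(.05/5e-4),len(o)-1);ic.append((o[j,1],o[j,2]))
def ev(R,full=False):
    w=[]
    T=np.arange(len(R))*.1
    for (m,d,l),(s,v) in zip(ens,ic):
        o=sim(m,lambda x:np.interp(x-l,T,R)+d,2.4,s,v,dt=dt)
        tc=o[np.argmax(o[:,3]>0)];w.append((o[:,3].max(),o[-1,1],tc[0],tc[1],abs(o[o[:,0]>2.0,2]).max()))
    return np.array(w)
def cost(p):
    R=rows(p);w=ev(R);return w[:,0].max()*1e3+1e3*max(0,w[:,1].max()-.365)+1e3*max(0,.13-w[:,3].min())
if __name__=="__main__":
    q=differential_evolution(cost,[(0,.3),(.1,.25),(.1,.5),(0,.5),(.4,1.2)],maxiter=10,popsize=6,seed=1,polish=False,workers=-1,updating='deferred')
    print(q.x,q.fun);R=rows(q.x);print(ev(R).round(4));print(((f0-R)*100).round(2)[1:])
E
time python3 opt.py
```

```text
[[3.2        0.00678482]
 [3.8        0.06943671]
 [3.95       0.0935313 ]]
[0.22606389 0.16694311 0.14936403 0.26572431 1.16046012] 8.223305320269937
[[6.000e-03 3.319e-01 4.980e-01 2.043e-01 3.400e-03]
 [3.800e-03 3.254e-01 4.360e-01 1.847e-01 4.000e-04]
 [7.800e-03 3.361e-01 7.500e-01 2.537e-01 5.000e-04]
 [8.200e-03 3.254e-01 3.380e-01 1.724e-01 1.660e-02]
 [8.200e-03 3.372e-01 5.340e-01 2.186e-01 1.900e-03]
 [5.600e-03 3.259e-01 4.520e-01 1.939e-01 2.500e-03]
 [6.200e-03 3.369e-01 5.240e-01 2.103e-01 3.800e-03]]
[  0.     0.    -0.27  -1.57  -3.24  -4.91  -6.56  -8.08  -9.46 -10.69
 -11.78 -12.72 -13.52 -14.18 -14.69 -15.06 -15.29 -15.37 -15.37 -15.37
 -15.37 -15.37 -15.37 -15.37]
real	0m8.620s
user	0m29.866s
sys	0m0.163s
```

```bash
python3 -c "
from trk import *
snap(2)"; python3 fit.py
```

```text
4.0 area 70 w,h [ 5 17] u 22.3 s 101.8
4.05 area 75 w,h [ 5 17] u 13.5 s 110.7
tcp u,x [-64.5   1.9] [443.4 -83.9 107.7] 4.1
[[3.2        0.00678482]
 [3.8        0.06943671]
 [3.95       0.0935313 ]
 [4.         0.10184902]
 [4.05       0.11070119]]
[0.40116709 2.94994542] [ 0.05799182 -0.03187888 -0.28084915  0.11272576  0.16295763 -0.36041142]
[0.01464198 0.01167624]
3.9 0.085 0.163
4.0 0.1019 0.175
4.1 0.12 0.186
4.2 0.1392 0.197
4.3 0.1594 0.207
4.4 0.1805 0.216
4.5 0.2026 0.225
4.6 0.2256 0.234
4.7 0.2494 0.242
4.8 0.2739 0.249
4.9 0.2991 0.256
```

Emit:
carry_out([
  [0,0,0,0,0,0,0],
  [0,0,0,-0.35,0,0,0],
  [0,0,0,-1.6,0,0,0],
  [0,0,0,-3.25,0,0,0],
  [0,0,0,-4.9,0,0,0],
  [0,0,0,-6.55,0,0,0],
  [0,0,0,-8.1,0,0,0],
  [0,0,0,-9.5,0,0,0],
  [0,0,0,-10.7,0,0,0],
  [0,0,0,-11.8,0,0,0],
])

```text
time_s: 5.1
tcp_pos: [442.5, -202.5, 108.7]
ee_rot: [180.0, -0.0, 89.1]
wrist_force: [0.7, 0.3, -0.3]
grip_width: 0.003
finger_force: 0.0
```

Emit:
carry_out([
  [0,0,0,-0.95,0,0,0],
  [0,0,0,-1.75,0,0,0],
  [0,0,0,-2.4,0,0,0],
  [0,0,0,-2.9,0,0,0],
  [0,0,0,-3.3,0,0,0],
  [0,0,0,-3.5,0,0,0],
  [0,0,0,-3.6,0,0,0],
  [0,0,0,-3.6,0,0,0],
  [0,0,0,-3.6,0,0,0],
  [0,0,0,-3.6,0,0,0],
])

```text
time_s: 6.1
tcp_pos: [441.9, -237.3, 108.7]
ee_rot: [180.0, -0.0, 89.1]
wrist_force: [0.3, -0.3, 0.6]
grip_width: 0.007
finger_force: 0.1
```

```bash
python3 - <<'E'
from trk import *
for n in("top","side"):
    c=optics.read_camera(n);cv2.imwrite(f"pics/{n}4.png",c["frame"][:,:,::-1])
a=cv2.imread("pics/side4.png");b=cv2.imread("pics/top4.png")
cv2.imwrite("pics/c4.png",np.hstack([cv2.resize(a[130:380,160:360],None,fx=2,fy=2),cv2.resize(b[160:360,190:440],None,fx=1.5,fy=2.5)]))
o=r.observe();print(o["wrist_force"],uu(o["tcp_pos"]),o["time_s"])
E
```

```text
[-0.763578    0.00180489  0.09675749] (np.float64(-217.987246963797), np.float64(2.9471210102588117)) 6.2
```

View pics/c4.png

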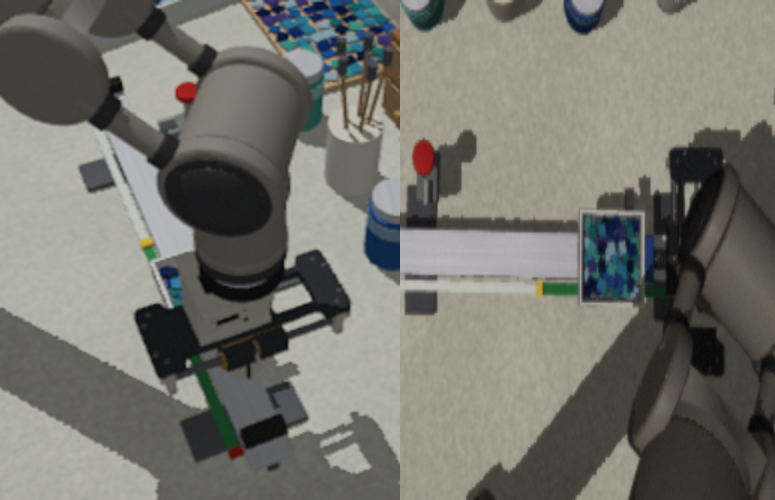

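The shuttle is standing on the finger: the tray's middle has moved about 142 px, which puts it at roughly 0.327 m, alongside the green strip. I hold it for two seconds.

Emit:
carry_out([
  [0,0,0,0,0,0,0],
  [0,0,0,0,0,0,0],
  [0,0,0,0,0,0,0],
  [0,0,0,0,0,0,0],
  [0,0,0,0,0,0,0],
  [0,0,0,0,0,0,0],
  [0,0,0,0,0,0,0],
  [0,0,0,0,0,0,0],
  [0,0,0,0,0,0,0],
  [0,0,0,0,0,0,0],
])

```text
time_s: 7.2
tcp_pos: [441.9, -237.6, 108.7]
ee_rot: [180.0, -0.0, 89.1]
wrist_force: [0.9, 0.1, -0.3]
grip_width: 0.005
finger_force: 0.1
```

Emit:
carry_out([
  [0,0,0,0,0,0,0],
  [0,0,0,0,0,0,0],
  [0,0,0,0,0,0,0],
  [0,0,0,0,0,0,0],
  [0,0,0,0,0,0,0],
  [0,0,0,0,0,0,0],
  [0,0,0,0,0,0,0],
  [0,0,0,0,0,0,0],
  [0,0,0,0,0,0,0],
  [0,0,0,0,0,0,0],
])

```text
time_s: 8.2
tcp_pos: [441.9, -237.5, 108.7]
ee_rot: [-180.0, -0.0, 89.1]
wrist_force: [-0.4, 0.0, -0.4]
grip_width: 0.005
finger_force: 0.1
```

Emit:
carry_out([
  [0,0,0,-0.05,0,0,0],
  [0,0,0,-0.2,0,0,0],
  [0,0,0,-0.4,0,0,0],
  [0,0,0,-0.7,0,0,0],
  [0,0,0,-1.05,0,0,0],
  [0,0,0,-1.4,0,0,0],
  [0,0,0,-1.75,0,0,0],
  [0,0,0,-2.1,0,0,0],
  [0,0,0,-2.45,0,0,0],
  [0,0,0,-2.8,0,0,0],
])

```text
time_s: 9.2
tcp_pos: [441.4, -265.8, 108.7]
ee_rot: [180.0, -0.0, 89.1]
wrist_force: [0.9, -0.2, 0.5]
grip_width: 0.005
finger_force: 0.0
```

Emit:
carry_out([
  [0,0,0,-0.35,0,0,0],
  [0,0,0,-0.7,0,0,0],
  [0,0,0,-1.05,0,0,0],
  [0,0,0,-1.4,0,0,0],
  [0,0,0,-1.75,0,0,0],
  [0,0,0,-2.1,0,0,0],
  [0,0,0,-2.45,0,0,0],
  [0,0,0,-2.8,0,0,0],
  [0,0,0,-3.15,0,0,0],
  [0,0,0,-3.5,0,0,0],
])

```text
time_s: 10.2
tcp_pos: [440.9, -300.8, 108.7]
ee_rot: [180.0, -0.0, 89.1]
wrist_force: [0.1, 1.2, -0.2]
grip_width: 0.005
finger_force: 0.0
```

```bash
python3 - <<'E'
from trk import *
c=optics.read_camera("top");b=c["frame"][:,:,::-1]
cv2.imwrite("pics/t5.png",cv2.resize(b[190:340,200:440],None,fx=3,fy=3))
o=r.observe();print(o["wrist_force"],uu(o["tcp_pos"]),o["tcp_pos"],o["time_s"])
E
```

```text
[-0.93213353 -0.35151443  0.68407064] (np.float64(-281.9580474238966), np.float64(3.007832085208932)) [ 440.92085783 -301.33838635  108.71373069] 10.25
```

View pics/t5.png

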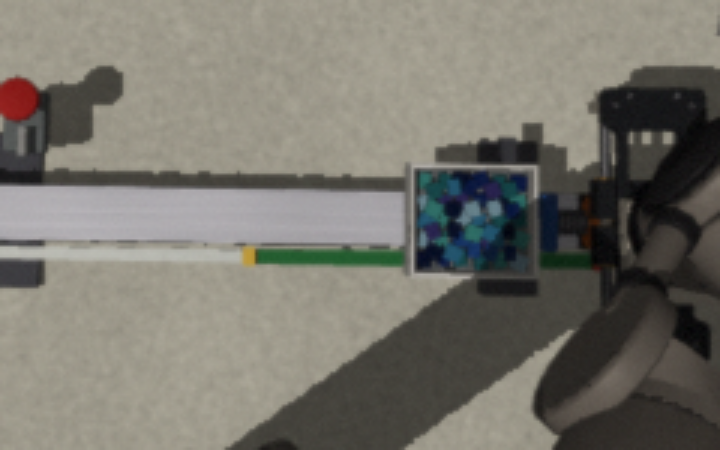

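The tray, now at crop x 412–537, is following the finger. I continue down to the stop and on past it.

Emit:
carry_out([
  [0,0,0,-0.15,0,0,0],
  [0,0,0,-0.4,0,0,0],
  [0,0,0,-0.7,0,0,0],
  [0,0,0,-1.0,0,0,0],
  [0,0,0,-1.3,0,0,0],
  [0,0,0,-1.6,0,0,0],
  [0,0,0,-1.9,0,0,0],
  [0,0,0,-2.2,0,0,0],
  [0,0,0,-2.5,0,0,0],
  [0,0,0,-2.8,0,0,0],
])

```text
time_s: 11.25
tcp_pos: [440.4, -328.8, 108.7]
ee_rot: [-180.0, -0.0, 89.1]
wrist_force: [-0.6, -0.1, -0.3]
grip_width: 0.005
finger_force: 0.0
```

Emit:
carry_out([
  [0,0,0,-0.3,0,0,0],
  [0,0,0,-0.6,0,0,0],
  [0,0,0,-0.9,0,0,0],
  [0,0,0,-1.2,0,0,0],
  [0,0,0,-1.5,0,0,0],
  [0,0,0,-1.8,0,0,0],
  [0,0,0,-2.1,0,0,0],
  [0,0,0,-2.4,0,0,0],
  [0,0,0,-2.7,0,0,0],
  [0,0,0,-3.0,0,0,0],
])

```text
time_s: 12.25
tcp_pos: [440.0, -358.8, 108.7]
ee_rot: [180.0, -0.0, 89.1]
wrist_force: [0.9, -0.5, -0.7]
grip_width: 0.003
finger_force: 0.0
```

Emit:
carry_out([
  [0,0,0,-0.5,0,0,0],
  [0,0,0,-1.2,0,0,0],
  [0,0,0,-2.2,0,-0.5,0],
  [0,0,0,-3.2,0,-2,0],
  [0,0,0,-4,0,-4,0],
  [0,0,0,-5,0,-7,0],
  [0,0,0,-6,0,-10,0],
  [0,0,0,-6,0,-12,0],
  [0,0,0,-6,0,-12,0],
  [0,0,0,-6,0,-12,0],
])

```text
time_s: 13.25
tcp_pos: [438.8, -418.8, 228.6]
ee_rot: [180.0, 0.0, 89.1]
wrist_force: [-0.6, 0.8, -1.1]
grip_width: 0.006
finger_force: 0.0
```

```bash
python3 - <<'E'
from trk import *
c=optics.read_camera("top");b=c["frame"][:,:,::-1]
cv2.imwrite("pics/t6.png",cv2.resize(b[130:340,190:440],None,fx=2.8,fy=2.8))
d=optics.read_camera("side");cv2.imwrite("pics/s6.png",d["frame"][:,:,::-1])
snap(2)
E
```

```text
13.35 area 109 w,h [ 9 17] u -313.4 s 437.5
13.4 area 110 w,h [ 9 17] u -313.3 s 437.4
tcp u,x [-398.7    2.7] [ 438.6 -418.1  227.3] 13.45
```

View pics/t6.png

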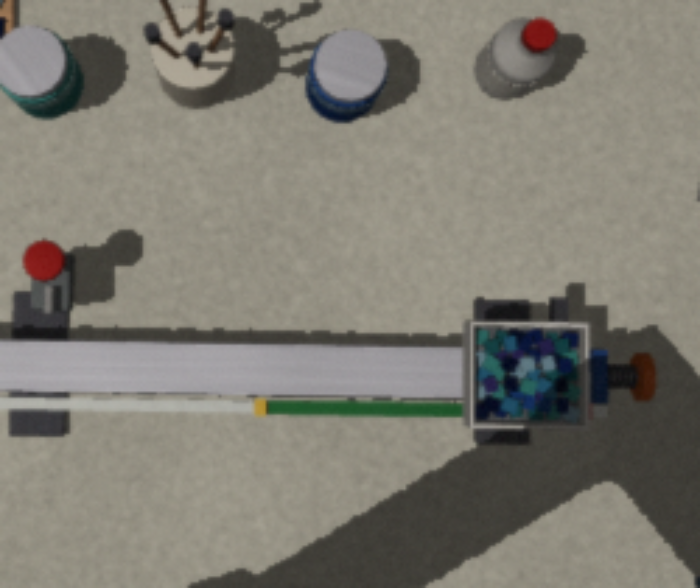

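View pics/s6.png

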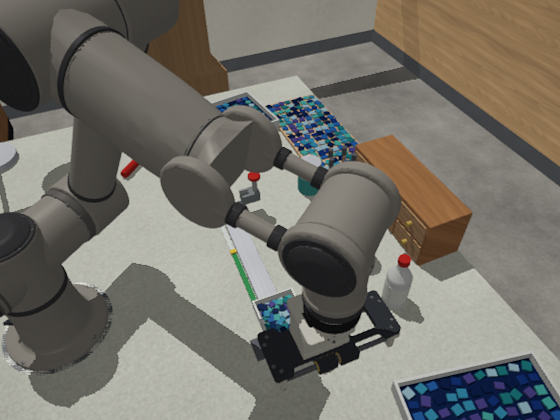

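The shuttle rests at the low stop (tray at (528,375), freed cap at (643,377) in the crop), reading about 0.437 m. The bystanders are where they were, and the arm is clear.

```bash
python3 -c "
from station import r;print(r.finish_job())"
```

```text
the job is handed in; nothing more can be done
None
```

I caught the shuttle on its cap at about 0.33 m alongside the green strip, held it there for two seconds, eased it down to the low stop and let go. The job is handed in; no verdict came back, and peak buffer compression was only simulated (8 mm worst case, 11 mm limit), not measured.

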